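# Lock the service box under the island sink

### The job

Take the slot key out of its holder, fit its blade into the slotted stud on the white service box, and press the stud down gently while turning it clockwise, no more than about a quarter turn, until you feel it drop fully home into its catch. Then stand the key upright back in its holder, down on its collar, turning the stud only with the key and leaving the other things where they are.

Things in the scene. Friction and masses are not known exactly. Their poses are not given: they have to be found in the camera images.
- service_box: White plastic box fixed to the cabinet floor, 168 x 148 mm and 60 mm high, with a grey cover; the stud stands in the middle of the cover. Origin: centre of the underside; z up.
- stud: Round steel stud head, 44 mm diameter, 12 mm thick, on an upright axis. Origin: centre of its top face; x along the slot. Unlocked, this is 83 mm above the cabinet floor with an 11 mm gap under the head; fully home the head sits on the cover and this is at 72 mm. Press with about 8 to 13 N: over 30 N in all on the head damages it. No finger may touch it. It turns clockwise seen from above.
- slot (a point): Centre of the floor of the stud's slot, 10 mm below the head's top. The slot runs right across the head along x, is 7 mm wide, and 45 degree chamfers widen it to 13 mm at the top. The blade has about 6 degrees of play in it either way. A blade that still turns hard against the slot can pull the head up again with it, so relax the turn before lifting the key.
- cover (a point): Centre of the cover's top, under the stud. Pressed 1 to 5 mm (it differs), the stud's pin meets a slippery ledge inside (under 0.1 N m) and slides on it. Over the catch a press sinks it 6 to 10 mm more, fully home, and it turns no further. The catch is unseen, 40 to 90 degrees clockwise of the start, 7 degrees wide. Past it the ledge goes on: turn back. The head moves up or down at 5 N and stays where left.
- key_grip (a point): Centre of the key's handle. Key upright, blade down, 94 mm tall, 90 g. From the top: black handle 44 mm long (x) x 14 mm thick (y) x 50 mm high, black collar 48 mm diameter x 6 mm, steel stem 16 mm diameter x 24 mm, steel blade 26 mm (x) x 4 mm x 14 mm high. This point is 69 mm above the blade's lower edge and 31 mm above the collar's underside. Grip across the 14 mm.
- holder: Grey plastic block fixed to the floor, 60 x 60 mm and 56 mm high, with a square well 36 x 36 mm, 44 mm deep, open at the top. The key stands in it, its collar resting on the rim, handle up, at any yaw. Origin: centre of the underside; z up.
- funnel: Blue plastic funnel standing mouth down, 100 mm diameter, 100 mm high. Bystander. Origin: centre of the underside.
- spoon_rest: White ceramic spoon rest, 100 mm diameter bowl with a tail, 18 mm high. Bystander. Origin: underside.
- pail: Stainless steel compost pail with a cap, 154 mm diameter, 196 mm high. Bystander. Origin: underside.
- soap: Clear soap bottle, 60 mm diameter, 190 mm high. Bystander. Origin: underside.
- stopper: Steel sink stopper, 80 mm diameter, 36 mm high. Bystander. Origin: underside.
- tabs_jar: Glass jar with white lid, 64 mm diameter, 80 mm high. Bystander. Origin: underside.
There are look-alikes about, which are no part of the job. What is shaped like the part that bears key_grip but blue is not meant. There is more than one size of the service_box; the job needs the larger.

How it is judged:
By the outcome, as a careful person would: the job done as asked, in the order asked, and still so for the second after the job is handed in, with the robot touching nothing.
It also fails if it takes over 72 s, if anything falls off the work surface, if the arm or the gripper's body presses on something with over 40 N, if the wrist force passes 120 N, or if a joint passes its speed limit or range.

### The arm

A 7-joint arm with a two-finger parallel gripper is mounted at the origin on the work surface. World frame = base frame: x ahead of the robot, y to its left, z up, the work surface at z = 0. Lengths are in m, angles in degrees, forces in N, time in s.
With the tool pointing down it reaches from about 0.425 to 0.875 m from the base axis. Payload 4.7 kg.
Tool frame: the origin (TCP) lies between the finger pads; the fingertips stand 22 mm ahead of it and the grasp point (between the pads) lies 3 mm ahead of it (env.tip_reach is the distance from the TCP to the fingertips, in m); z points along the fingers, y is the line along which they close (so a half turn about z gives the same grasp; the last joint's range is limited). The gripper opens to 87 mm and grips with 3 to 60 N. Pads are 19 mm wide; open, the fingers measure 117 mm over their backs; the gripper's body (75 mm by 190 mm) begins 51 mm behind the grasp point.
Start: joints at [68.933, 18.392, -4.016, 83.108, 1.295, 78.541, -3.26], TCP at [0.242, -0.603, 0.245] pointing down, gripper open.
Joint ranges: [-163.93, 163.93], [-17.29, 119.83], [-79.2, 71.16], [3.27, 140.29], [-89.18, 269.18], [5.43, 117.66], [-154.24, 154.24]. Speed limits (degrees/s): [147.25, 147.25, 180, 180, 180, 180, 180].

### API

Orientations are given as [roll, pitch, yaw] about the fixed x, y, z axes, in that order (R = Rz(yaw) Ry(pitch) Rx(roll)).
In Python, from cell import env gives the robot as it stands.
- The arm moves only by the shell command python3 -m creep 'ROWS' [FORCE]. ROWS is JSON, one flat list of numbers, 7 for each row, row after row: the finger opening in mm, from 0 to 87, then the shift along the tool's x, y, z in units of 30 mm (1.0 is 30 mm), then the turn, a rotation vector about the tool's x, y, z in units of 6 degrees (1.0 is 6 degrees). A call has 1 to 12 rows; each row is the pose to reach, as a shift and turn from the pose commanded when the call began, along the tool's axes at that moment; what a row does not reach only later rows make up. A row lasts 1/10 s, in which the tool goes at most 50 mm and 8.59 degrees, less where a joint would pass 70% of its speed; a pose out of reach is approached as far as the arm can. A call with a gripper value outside its range is refused whole. The fingers move at their own pace and stop on an object; FORCE is the grip in N (left out, the last holds). Time passes only in rows, so rows that repeat a pose let the fingers close. It gives the time, the measured TCP pose, the force, the opening and the grip force at its end, in the units of the state.
- env.get_obs(): the state, without advancing time (a new reading comes with each control period).
- env.read_camera(name): name is "side" or "top"; returns a dict with "color" (384x512x3 uint8, red, green, blue), "depth" (384x512 float32, m along the optical axis (not along the pixel's ray), 0 where there is no reading), "fovy" (degrees; the focal length in pixels is half the picture's height over the tangent of half this angle, whatever the lens; pixels are square), "cx", "cy" (the principal point, pixels), "R" (3x3) and "t" (3): a world point X has camera coordinates R X + t. Camera axes: x right, y down, z forward; pixel columns grow to the right and rows downward; lengths in m; the calibration is good to about 2 mm. A picture is of the moment at which its call begins.
- env.sign_off(): hands the job in; it is judged then, once.
The state is a dict: "time_s": time; "qpos": joint angles; "joint_velocities": joint speeds; "effort": joint torques, N m; "tool_pos": TCP position; "tool_rot": TCP orientation; "force": force on the tool from outside, world axes, zero at the start; "wrist_torque": the same for the moment, N m; "grip_width": finger opening in m; "grasp_force": force on a finger pad.
Only numpy, scipy, OpenCV 4.12 (cv2) and the standard library are available. Lean on these libraries where they do the work, as an engineer would, in place of code of your own. Each camera call takes 0.05 s, during which the arm holds its last target. There are 200 camera calls.

## Working session

There is one attempt and no reset: what is moved stays moved. The work goes in short steps, Python scripts to look and compute and a shell command to move; the robot and the scene stay as the last step left them, time stands still between calls to the robot, and variables do not carry over. Pictures are saved under pics/ and viewed, at most 10 in all, crops included, and the job is handed in when it is done.

```bash
ls; mkdir -p pics; cat > h.py <<'E'
import numpy as np, cv2
from cell import env
def cam(n,fn=None):
    c=env.read_camera(n); 
    if fn: cv2.imwrite('pics/'+fn,cv2.cvtColor(c['color'],cv2.COLOR_RGB2BGR))
    c['f']=c['color'].shape[0]/2/np.tan(np.radians(c['fovy'])/2); return c
def ray(c,u,v,z):
    d=c['R'].T@np.array([(u-c['cx'])/c['f'],(v-c['cy'])/c['f'],1]); o=-c['R'].T@c['t']
    return o+d*(z-o[2])/d[2]
def proj(c,X):
    p=c['R']@np.array(X)+c['t']; return p[:2]/p[2]*c['f']+[c['cx'],c['cy']]
def cloud(c):
    v,u=np.mgrid[:384,:512]; d=c['depth']
    P=np.stack([(u-c['cx'])/c['f']*d,(v-c['cy'])/c['f']*d,d],-1)
    return (P-c['t'])@c['R']
E
python3 - <<'E'
from h import *
t=cam('top','t0.png'); s=cam('side','s0.png')
a=cv2.imread('pics/t0.png');b=cv2.imread('pics/s0.png')
for n,c in(('t',t),('s',s)): print(n,c['f'],c['cx'],c['cy'],-c['R'].T@c['t'],c['R'].round(3).tolist())
o=env.get_obs();print({k:np.round(o[k],3).tolist() for k in o}, env.tip_reach)
E
```

```text
pics
t 447.3196859265937 258.42037099359214 193.02933266475634 [ 0.39551744 -0.03332544  1.30924799] [[0.028, -1.0, -0.005], [-0.995, -0.027, -0.099], [0.099, 0.008, -0.995]]
s 399.65030869050656 251.38189744273325 193.42410312392477 [0.00862578 0.61364468 0.65774612] [[-0.775, -0.632, 0.012], [-0.366, 0.435, -0.823], [0.515, -0.642, -0.568]]
{'time_s': 0.1, 'qpos': [68.932, 18.436, -4.016, 83.166, 1.295, 78.541, -3.26], 'joint_velocities': [0.045, -0.205, -0.122, -0.209, 0.004, -0.004, -0.051], 'effort': [-0.0, -49.257, -0.406, -31.34, -0.064, 0.04, 0.0], 'tool_pos': [0.242, -0.603, 0.244], 'tool_rot': [-179.902, 0.005, 21.878], 'force': [0.179, 0.547, -0.122], 'wrist_torque': [0.026, -0.024, 0.022], 'grasp_force': 0.0, 'grip_width': 0.087} 0.022
```

View pics/t0.png

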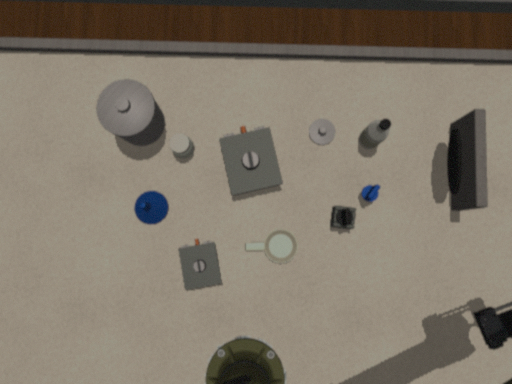

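View pics/s0.png

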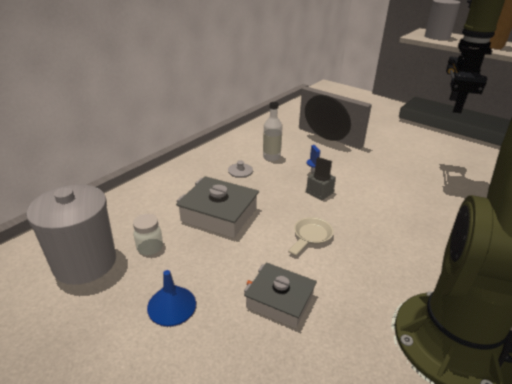

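Top view: the large box is at (250,160) and its small look-alike at (200,265). The black key in its holder is at (343,217) and the blue key look-alike at (370,193). By the description I choose the large box and the black key. I'll check that choice in one close crop and measure.

```bash
python3 - <<'E'
from h import *
t=cam('top');s=cam('side')
im=t['color'][:,:,::-1]; si=s['color'][:,:,::-1]
def r(i,x0,x1,y0,y1): return cv2.resize(i[y0:y1,x0:x1],(400,300),interpolation=cv2.INTER_CUBIC)
cv2.imwrite('pics/c1.png',np.vstack([np.hstack([r(im,310,390,180,240),r(im,210,290,130,190)]),np.hstack([r(si,290,350,140,200-15),r(si,185,245,170,215)])]))
for n,c in(('t',t),('s',s)):
    P=cloud(c); 
    for nm,(x0,x1,y0,y1) in dict(key=(325,360,200,235),box=(215,288,120,205)).items() if n=='t' else dict(key=(300,340,150,205),box=(175,262,175,240)).items():
        Q=P[y0:y1,x0:x1].reshape(-1,3); z=Q[:,2]
        print(n,nm,'floor',np.median(z[z<.01]) if (z<.01).any() else None)
        for lo,hi in ((.045,.052),(.052,.064),(.064,.09),(.09,.115)) if nm=='key' else ((.055,.066),(.077,.09)):
            q=Q[(z>lo)&(z<hi)]
            if len(q)>5:
                (cx,cy),(w,h),a=cv2.minAreaRect((q[:,:2]*1000).astype(np.float32)); print(lo,hi,len(q),np.median(q,0).round(4),(round(cx,1),round(cy,1),round(w,1),round(h,1),round(a,1)))
E
```

```text
t key floor -0.0007209897612154741
0.045 0.052 40 [ 0.462  -0.2607  0.0504] (458.5, -265.7, 60.6, 59.8, 84.2)
0.052 0.064 271 [ 0.4568 -0.2556  0.0558] (458.3, -265.1, 60.1, 59.0, 84.9)
0.064 0.09 39 [ 0.4574 -0.2567  0.0744] (457.5, -254.9, 37.5, 36.4, 67.3)
0.09 0.115 98 [ 0.4588 -0.2622  0.1096] (457.2, -263.8, 43.2, 14.8, 6.5)
t box floor -0.0008006638052836437
0.055 0.066 2755 [0.6088 0.0018 0.0593] (612.6, 2.6, 174.9, 148.0, 14.6)
0.077 0.09 164 [0.6091 0.0011 0.0818] (610.4, 2.0, 41.6, 43.0, 13.9)
s key floor -0.0019699460406458333
0.045 0.052 82 [ 0.4549 -0.2424  0.0493] (492.2, -278.5, 69.7, 149.3, 64.5)
0.052 0.064 185 [ 0.4522 -0.2532  0.0564] (494.5, -281.9, 69.0, 153.6, 64.4)
0.064 0.09 185 [ 0.4639 -0.2593  0.0767] (493.4, -294.3, 39.0, 137.2, 49.2)
0.09 0.115 141 [ 0.455  -0.2583  0.1028] (484.1, -283.8, 38.4, 110.7, 51.1)
s box floor -0.0015107957307978399
0.055 0.066 2005 [0.5968 0.0162 0.0583] (610.5, 3.7, 174.3, 150.4, 14.7)
0.077 0.09 135 [0.6076 0.0018 0.0808] (607.5, 4.0, 41.7, 43.7, 34.5)
```

View pics/c1.png

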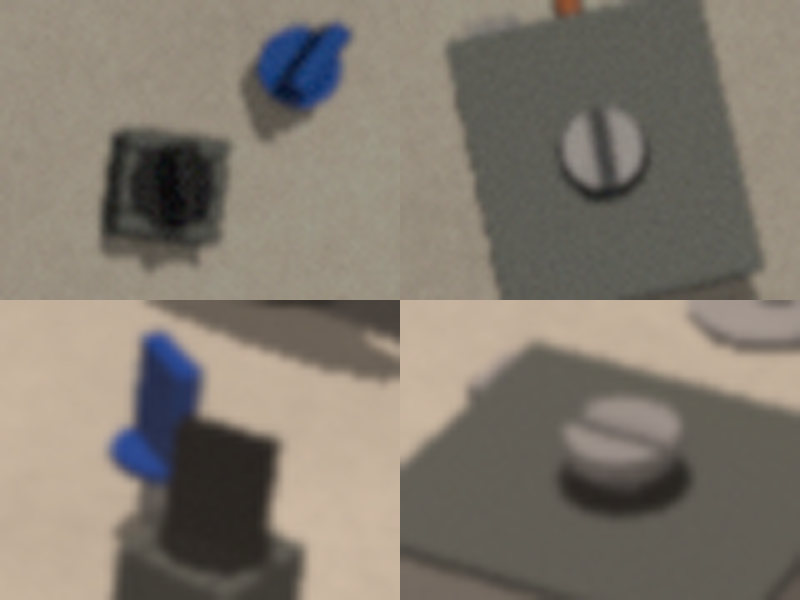

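Crop confirms: the black key has its handle along roughly world x and stands in the grey holder. The large box's stud slot runs nearly vertical in the top image. Now I'll refine the yaws.

```bash
cat >> h.py <<'E'
def slot(c,cen,z=.083,R=.017):
    g=c['color'].astype(float).mean(2); 
    xs=np.arange(-R,R+1e-6,.0005); pts=[];w=[]
    A=[(a,b) for a in xs for b in xs if a*a+b*b<R*R]
    uv=np.array([proj(c,[cen[0]+a,cen[1]+b,z]) for a,b in A],np.float32)
    val=cv2.remap(g.astype(np.float32),uv[:,0].copy(),uv[:,1].copy(),cv2.INTER_LINEAR).ravel()
    A=np.array(A); th=np.percentile(val,80); w=np.clip(th-10-val,0,None)*1.0; w[val>(th+val.min())/2]=0
    m=(A*w[:,None]).sum(0)/w.sum(); C=((A-m).T*w)@(A-m)/w.sum(); e,V=np.linalg.eigh(C)
    a=np.degrees(np.arctan2(V[1,1],V[0,1])); return np.round(np.array(cen)+m,4),(a+90)%180-90,np.sqrt(e)*1000
def disc(c,cen,z=.083,r=.035):
    # centroid of bright pixels near the stud
    P=[];g=c['color'].astype(float).mean(2)
    for v in range(384):
        for u in range(512):
            X=ray(c,u,v,z)
            if np.hypot(X[0]-cen[0],X[1]-cen[1])<r: P.append((X[0],X[1],g[v,u],u,v))
    return np.array(P)
E
python3 - <<'E'
from h import *
for n in ('top','side'):
    c=cam(n); 
    for cen in ((.6095,.0015),(.6085,.003)): print(n,slot(c,cen))
    D=disc(c,(.609,.002)); m=D[:,2]>np.median(D[:,2])+25
    print(n,'disc',cv2.minEnclosingCircle((D[m,:2]*1000).astype(np.float32)), m.sum(), np.median(D[:,2]),np.percentile(D[:,2],95))
c=cam('top');P=cloud(c)
Q=P[195:240,325:362].reshape(-1,3);q=Q[(Q[:,2]>.1)];print(cv2.minAreaRect((q[:,:2]*1000).astype(np.float32)),len(q),q.mean(0))
C=np.cov(q[:,:2].T);e,V=np.linalg.eigh(C);print(np.degrees(np.arctan2(V[1,1],V[0,1])))
Q=P[175:210,355:390].reshape(-1,3);q=Q[Q[:,2]>.03];print('blue',q.min(0),q.max(0))
E
```

```text
top (array([0.6093, 0.0015]), np.float64(12.03354761400584), array([2.63644995, 9.60252713]))
top (array([0.6086, 0.0014]), np.float64(11.874049721225532), array([2.6402803, 9.5939394]))
top disc ((612.2684936523438, 2.179502010345459), 21.40401840209961) 113 91.0 140.1
side (array([0.6092, 0.0072]), np.float64(11.25174199720476), array([2.23871177, 9.5264879 ]))
side (array([0.6083, 0.0071]), np.float64(11.859497083457399), array([2.21658245, 9.74014373]))
side disc ((607.5610961914062, 4.51817512512207), 21.21365737915039) 90 100.5 144.33333333333334
((437.5360412597656, -150.48291015625), (41.622802734375, 245.42481994628906), 10.104945182800293) 95 [ 0.4558226  -0.2557988   0.14828694]
105.79067546464934
blue [ 0.39551744 -0.36291146  0.03755152] [ 0.54981793 -0.03332544  1.30924799]
```

```bash
python3 - <<'E'
from h import *
c=cam('top');P=cloud(c)
def sel(x0,x1,y0,y1,lo,hi):
    Q=P[y0:y1,x0:x1].reshape(-1,3);return Q[(Q[:,2]>lo)&(Q[:,2]<hi)]
for lo in (.1,.104,.106):
    q=sel(325,362,195,240,lo,.12);C=np.cov(q[:,:2].T);e,V=np.linalg.eigh(C)
    print(cv2.minAreaRect((q[:,:2]*1000).astype(np.float32)),len(q),q.mean(0),np.degrees(np.arctan2(V[1,1],V[0,1])))
q=sel(355,392,175,212,.03,.2);print('blue',q.min(0),q.max(0))
g=c['color'].astype(float).mean(2)
M=[(ray(c,u,v,.112)[:2]*1000) for v in range(195,240) for u in range(325,362) if g[v,u]<22]
M=np.array(M,np.float32);print('dark',len(M),cv2.minAreaRect(M))
E
```

```text
((457.99652099609375, -263.7571105957031), (41.10651397705078, 15.421622276306152), 3.1900551319122314) 92 [ 0.45799946 -0.26298842  0.10969286] -173.40109907272512
((457.6539306640625, -264.21868896484375), (40.815879821777344, 14.651103019714355), 5.902415752410889) 85 [ 0.45824628 -0.26343456  0.11027177] -172.76447228647268
((457.6527099609375, -264.2186584472656), (40.80027389526367, 14.648228645324707), 5.812890529632568) 80 [ 0.4580884  -0.26372492  0.1106068 ] -173.4724549501695
blue [ 0.47652485 -0.36334792  0.03212308] [ 0.5500784  -0.2953051   0.09714088]
dark 51 ((455.7771911621094, -251.46473693847656), (37.36397171020508, 11.730610847473145), 8.636740684509277)
```

```bash
cat >> h.py <<'E'
from scipy.spatial.transform import Rotation as Ro
def units(pos,yaw):
    o=env.get_obs(); R=Ro.from_euler('xyz',o['tool_rot'],degrees=True)
    T=Ro.from_euler('xyz',[180,0,yaw],degrees=True)
    print('shift',(R.inv().apply(np.array(pos)-o['tool_pos'])/.030).round(3),'turn',(np.degrees((R.inv()*T).as_rotvec())/6).round(3))
E
python3 -c "
from h import *
units([.458,-.264,.18],6.5)"
```

```text
shift [10.89  -7.81   2.149] turn [-2.000e-03  1.000e-03  2.563e+00]
```

```bash
python3 -m creep '[36,1,-0.7,0.2,0,0,0.2, 36,2,-1.4,0.4,0,0,0.5, 36,3,-2.2,0.6,0,0,0.7, 36,4,-2.9,0.8,0,0,1, 36,5,-3.6,1,0,0,1.2, 36,6,-4.3,1.2,0,0,1.4, 36,7,-5,1.4,0,0,1.7, 36,8,-5.7,1.6,0,0,1.9, 36,9,-6.5,1.8,0,0,2.2, 36,10,-7.2,2,0,0,2.4, 36,10.9,-7.8,2.15,0,0,2.56, 36,10.9,-7.8,2.15,0,0,2.56]'; python3 -c "
from h import *
units([.458,-.264,.09],6.5)"
```

```text
time_s: 1.6
tool_pos: [0.4612, -0.2586, 0.1797]
tool_rot: [-179.9, -0.1, 7.0]
force: [-0.1, 0.5, 0.5]
grip_width: 0.0361
grasp_force: 0.0
shift [-0.132  0.171  2.991] turn [-0.023 -0.012  0.081]
```

```bash
python3 -m creep '[36,0,0,0.4,0,0,0, 36,0,0,0.8,0,0,0, 36,0,0,1,0,0,0, 36,0,0,1,0,0,0]'; python3 - <<'E'
from h import *
units([.458,-.264,.09],6.5)
cam('side','s1.png')
E
```

```text
time_s: 2.0
tool_pos: [0.4568, -0.2648, 0.1483]
tool_rot: [-179.9, 0.1, 6.4]
force: [-0.1, -0.1, -0.2]
grip_width: 0.036
grasp_force: 0.0
shift [ 0.047 -0.02   1.943] turn [-0.016  0.024 -0.017]
```

```bash
python3 -m creep '[36,0,0,0.5,0,0,0, 36,0,0,1,0,0,0, 36,0,0,1.5,0,0,0, 36,0,0,1.95,0,0,0, 36,0,0,1.95,0,0,0, 36,0,0,1.95,0,0,0, 10,0,0,1.95,0,0,0, 10,0,0,1.95,0,0,0, 10,0,0,1.95,0,0,0, 10,0,0,1.95,0,0,0, 10,0,0,1.95,0,0,0]' 40; python3 - <<'E'
from h import *
print(env.get_obs()['tool_pos'],env.get_obs()['wrist_torque'])
E
```

```text
time_s: 3.15
tool_pos: [0.4587, -0.2645, 0.092]
tool_rot: [180.0, -0.0, 6.5]
force: [-0.1, -0.1, 1.3]
grip_width: 0.0141
grasp_force: 40.0
[ 0.45866863 -0.26451063  0.09203037] [0.01634618 0.0512528  0.08378917]
```

```bash
python3 -m creep '[10,0,0,-0.3,0,0,0, 10,0,0,-0.8,0,0,0, 10,0,0,-1.4,0,0,0, 10,0,0,-2,0,0,0, 10,0,0,-2.6,0,0,0, 10,0,0,-3.1,0,0,0, 10,0,0,-3.3,0,0,0, 10,0,0,-3.3,0,0,0]'; python3 - <<'E'
from h import *
units([.610,.0025,.190],12)
E
```

```text
time_s: 3.95
tool_pos: [0.459, -0.2645, 0.1918]
tool_rot: [179.9, -0.1, 6.5]
force: [0.3, 0.2, -1.1]
grip_width: 0.0138
grasp_force: 40.0
shift [ 6.011 -8.272  0.058] turn [ 0.015 -0.015 -0.914]
```

```bash
python3 -m creep '[10,0.3,-0.4,0,0,0,-0.1, 10,0.9,-1.2,0,0,0,-0.2, 10,1.6,-2.2,0,0,0,-0.3, 10,2.3,-3.2,0,0,0,-0.4, 10,3,-4.1,0,0,0,-0.5, 10,3.7,-5.1,0,0,0,-0.6, 10,4.4,-6.1,0,0,0,-0.7, 10,5,-6.9,0,0,0,-0.8, 10,5.5,-7.6,0,0,0,-0.9, 10,5.9,-8.1,0,0,0,-0.91, 10,6,-8.27,0,0,0,-0.91, 10,6,-8.27,0,0,0,-0.91]'; python3 -m creep '[10,0,0,0.3,0,0,0, 10,0,0,0.6,0,0,0, 10,0,0,0.6,0,0,0, 10,0,0,0.6,0,0,0]'; python3 - <<'E'
from h import *
units([.610,.0025,.160],12)
s=cam('side');t=cam('top')
u,v=proj(s,[.61,.0025,.09]).astype(int); a=s['color'][v-75:v+30,u-70:u+70,::-1]
u,v=proj(t,[.61,.0025,.09]).astype(int); b=t['color'][v-52:v+53,u-70:u+70,::-1]
cv2.imwrite('pics/c2.png',np.vstack([cv2.resize(a,(400*1,300)),cv2.resize(b,(400,300))]) if 0 else np.hstack([cv2.resize(a,(600,450),interpolation=2),cv2.resize(b,(200,150))]) if 0 else cv2.resize(a,(800,600),interpolation=cv2.INTER_CUBIC))
print(proj(s,[.61,.0025,.083]))
E
```

```text
time_s: 5.15
tool_pos: [0.6086, 0.0045, 0.1895]
tool_rot: [-179.9, 0.1, 12.1]
force: [-0.2, 0.7, -1.2]
grip_width: 0.0138
grasp_force: 40.0
time_s: 5.55
tool_pos: [0.6086, 0.0018, 0.1719]
tool_rot: [180.0, 0.1, 11.9]
force: [0.9, -0.0, -0.6]
grip_width: 0.0137
grasp_force: 40.0
shift [ 0.052 -0.014  0.397] turn [ 0.001  0.011 -0.016]
[217.72064271 188.36567981]
```

View pics/c2.png

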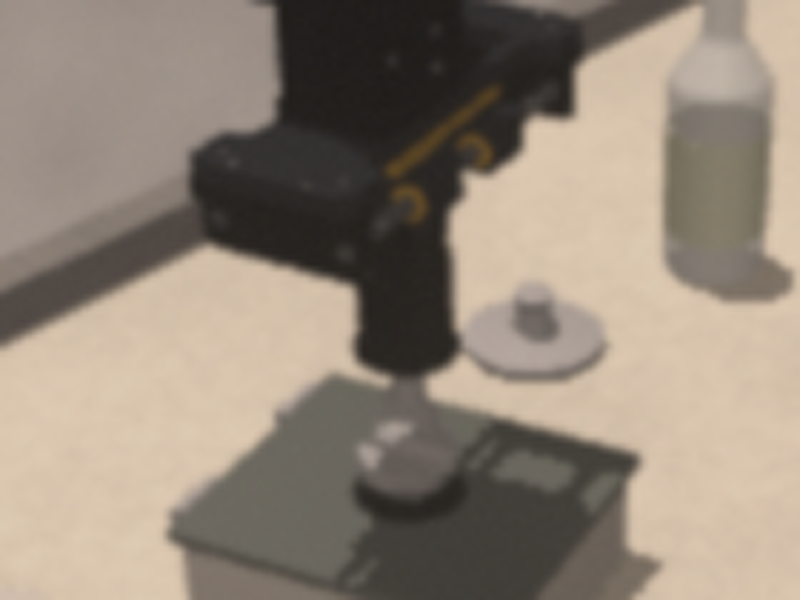

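The crop shows the stem centred over the stud (408,460), with the blade about 15 mm above it. Descending by feel.

```bash
python3 -m creep '[10,0.04,-0.01,0.2,0,0,0, 10,0.04,-0.01,0.35,0,0,0, 10,0.04,-0.01,0.45,0,0,0, 10,0.04,-0.01,0.45,0,0,0]'; python3 -m creep '[10,0,0,0.05,0,0,0, 10,0,0,0.1,0,0,0, 10,0,0,0.1,0,0,0]';python3 -m creep '[10,0,0,0.05,0,0,0, 10,0,0,0.1,0,0,0, 10,0,0,0.1,0,0,0]'
```

```text
time_s: 6.05
tool_pos: [0.6097, 0.0032, 0.1582]
tool_rot: [-180.0, 0.1, 12.0]
force: [0.1, 0.7, -1.9]
grip_width: 0.0141
grasp_force: 40.0
time_s: 6.35
tool_pos: [0.6101, 0.0032, 0.1559]
tool_rot: [180.0, 0.0, 12.0]
force: [0.4, -0.8, -0.9]
grip_width: 0.014
grasp_force: 40.0
time_s: 6.65
tool_pos: [0.6101, 0.0031, 0.1528]
tool_rot: [180.0, 0.0, 12.0]
force: [0.3, 0.1, 0.4]
grip_width: 0.014
grasp_force: 40.0
```

```bash
python3 -m creep '[10,0,0,0.05,0,0,0, 10,0,0,0.1,0,0,0, 10,0,0,0.1,0,0,0]'; python3 -m creep '[10,0,0,0.05,0,0,0, 10,0,0,0.1,0,0,0, 10,0,0,0.1,0,0,0]';python3 -m creep '[10,0,0,0.05,0,0,0,10,0,0,0.05,0,0,0]'
```

```text
time_s: 6.95
tool_pos: [0.6101, 0.0031, 0.1498]
tool_rot: [180.0, 0.0, 12.0]
force: [0.3, -1.1, -1.6]
grip_width: 0.0135
grasp_force: 40.0
time_s: 7.25
tool_pos: [0.6102, 0.0031, 0.1469]
tool_rot: [180.0, 0.0, 12.0]
force: [0.3, -0.4, -0.5]
grip_width: 0.0137
grasp_force: 40.0
time_s: 7.45
tool_pos: [0.6104, 0.0032, 0.1459]
tool_rot: [180.0, -0.0, 12.0]
force: [-1.1, -0.5, 1.8]
grip_width: 0.0136
grasp_force: 40.0
```

```bash
for i in 1 2 3; do python3 -m creep '[10,0,0,0.05,0,0,0,10,0,0,0.05,0,0,0]' | egrep 'pos|force: \['; done
```

```text
tool_pos: [0.6104, 0.0032, 0.1446]
force: [-0.4, -0.4, 5.3]
tool_pos: [0.6106, 0.0033, 0.1441]
force: [-2.6, -1.1, 9.2]
tool_pos: [0.6108, 0.0033, 0.1438]
force: [-4.6, -0.6, 15.5]
```

```bash
python3 -m creep '[10,0,0,-0.04,0,0,0,10,0,0,-0.04,0,0,0.5,10,0,0,-0.04,0,0,1,10,0,0,-0.04,0,0,1.5,10,0,0,-0.04,0,0,2,10,0,0,-0.04,0,0,2]'; python3 -m creep '[10,0,0,0,0,0,0.5,10,0,0,0,0,0,1,10,0,0,0,0,0,1.5,10,0,0,0,0,0,2,10,0,0,0,0,0,2]'; python3 -c "
from h import *
print(env.get_obs()['wrist_torque'])"
```

```text
time_s: 8.65
tool_pos: [0.6107, 0.0024, 0.1439]
tool_rot: [179.9, -0.1, -0.1]
force: [-2.1, -1.9, 10.1]
grip_width: 0.0136
grasp_force: 40.0
time_s: 9.15
tool_pos: [0.6107, 0.0028, 0.1439]
tool_rot: [179.9, -0.1, -12.1]
force: [-2.2, -1.1, 9.5]
grip_width: 0.0139
grasp_force: 40.0
[-0.45157978  0.71460981  0.14795659]
```

```bash
python3 -m creep '[10,0,0,0,0,0,0.5,10,0,0,0,0,0,1,10,0,0,0,0,0,1.5,10,0,0,0,0,0,1.5]' | egrep 'pos|rot|force: \['; for i in 1 2 3; do python3 -m creep '[10,0,0,0,0,0,0.3,10,0,0,0,0,0,0.6,10,0,0,0,0,0,0.6]' | egrep 'pos|rot|force: \['; done
```

```text
tool_pos: [0.611, 0.0028, 0.1438]
tool_rot: [180.0, -0.1, -21.1]
force: [-2.2, -1.4, 8.1]
tool_pos: [0.6108, 0.0028, 0.1438]
tool_rot: [180.0, -0.1, -24.7]
force: [-1.6, -1.1, 8.7]
tool_pos: [0.6109, 0.0029, 0.1438]
tool_rot: [180.0, -0.1, -28.2]
force: [-2.2, -0.7, 8.6]
tool_pos: [0.6109, 0.003, 0.1438]
tool_rot: [-180.0, -0.1, -31.8]
force: [-1.8, -0.7, 8.8]
```

```bash
for i in 1 2; do python3 -m creep '[10,0,0,0,0,0,0.3,10,0,0,0,0,0,0.6,10,0,0,0,0,0,0.6]' | egrep 'pos|rot|force: \['; done
```

```text
tool_pos: [0.611, 0.0027, 0.1438]
tool_rot: [-180.0, -0.1, -35.5]
force: [-1.4, -1.5, 9.3]
tool_pos: [0.611, 0.0028, 0.1438]
tool_rot: [-180.0, -0.1, -39.1]
force: [-1.1, -1.4, 8.5]
```

```bash
for i in 1 2; do python3 -m creep '[10,0,0,0,0,0,0.3,10,0,0,0,0,0,0.6,10,0,0,0,0,0,0.6]' | egrep 'pos|rot|force: \['; done
```

```text
tool_pos: [0.611, 0.0031, 0.1438]
tool_rot: [-179.9, -0.1, -42.6]
force: [-2.6, -0.4, 7.3]
tool_pos: [0.611, 0.003, 0.1438]
tool_rot: [-180.0, -0.1, -46.2]
force: [-2.2, -1.5, 7.6]
```

```bash
python3 -m creep '[10,0,0,0.02,0,0,0.3,10,0,0,0.02,0,0,0.6,10,0,0,0.02,0,0,0.6]' | egrep 'pos|rot|force: \['; python3 -m creep '[10,0,0,0,0,0,0.3,10,0,0,0,0,0,0.6,10,0,0,0,0,0,0.6]' | egrep 'pos|rot|force: \['; 
```

```text
tool_pos: [0.6111, 0.0031, 0.1438]
tool_rot: [-179.9, -0.1, -49.8]
force: [-2.8, -0.9, 10.9]
tool_pos: [0.6113, 0.0032, 0.1438]
tool_rot: [-179.9, -0.1, -53.4]
force: [-2.7, -1.1, 10.2]
```

```bash
for i in 1 2; do python3 -m creep '[10,0,0,0,0,0,0.3,10,0,0,0,0,0,0.6,10,0,0,0,0,0,0.6]' | egrep 'pos|rot|force: \['; done
```

```text
tool_pos: [0.6112, 0.003, 0.1438]
tool_rot: [-179.9, -0.1, -57.0]
force: [-3.0, -1.7, 9.5]
tool_pos: [0.6111, 0.0031, 0.1438]
tool_rot: [-179.9, -0.1, -60.6]
force: [-3.0, -0.8, 10.4]
```

```bash
for i in 1 2; do python3 -m creep '[10,0,0,0,0,0,0.3,10,0,0,0,0,0,0.6,10,0,0,0,0,0,0.6]' | egrep 'pos|rot|force: \['; done;  python3 -c "
from h import *
o=env.get_obs();print(o['wrist_torque'],o['qpos'])"
```

```text
tool_pos: [0.611, 0.0028, 0.143]
tool_rot: [-179.9, -0.1, -64.3]
force: [-0.6, -1.4, 7.0]
tool_pos: [0.6109, 0.0029, 0.142]
tool_rot: [-179.9, -0.1, -67.8]
force: [0.9, -2.1, 2.6]
[-0.48895105 -0.21018505  0.02476105] [ -23.92554079   18.43035039   25.45363034   97.16107898   -8.41778244
   66.22070207 -154.04710776]
```

The pin is dropping into the catch, and joint 7 is near its range limit. I'll relax the turn a little and press straight down.

```bash
python3 -m creep '[10,0,0,0.04,0,0,-0.25,10,0,0,0.08,0,0,-0.5,10,0,0,0.08,0,0,-0.5]' | egrep 'pos|rot|force: \['; python3 -m creep '[10,0,0,0.04,0,0,0,10,0,0,0.07,0,0,0,10,0,0,0.07,0,0,0]' | egrep 'pos|rot|force: \[';   python3 -c "
from h import *
o=env.get_obs();print(o['wrist_torque'],o['qpos'])"
```

```text
tool_pos: [0.6105, 0.0032, 0.1391]
tool_rot: [-180.0, 0.0, -64.7]
force: [1.8, -1.0, 1.9]
tool_pos: [0.6104, 0.0032, 0.137]
tool_rot: [-180.0, -0.0, -64.8]
force: [2.2, -0.8, 2.7]
[-0.11134799 -0.51550968  0.01805263] [ -23.21345459   18.61996566   24.63815941   97.42570835   -8.4040801
   65.75241157 -151.08746478]
```

```bash
for i in 1 2; do python3 -m creep '[10,0,0,0.04,0,0,0,10,0,0,0.07,0,0,0,10,0,0,0.07,0,0,0]' | egrep 'pos|rot|force: \['; done
```

```text
tool_pos: [0.6106, 0.0033, 0.1359]
tool_rot: [-179.9, -0.0, -64.8]
force: [-0.1, -0.1, 6.8]
tool_pos: [0.6111, 0.0032, 0.1357]
tool_rot: [-179.9, -0.0, -64.8]
force: [-2.1, -1.1, 15.4]
```

```bash
python3 -m creep '[10,0,0,-0.07,0,0,-0.2,10,0,0,-0.1,0,0,-0.4,10,0,0,-0.1,0,0,-0.4]' | egrep 'pos|rot|force: \[';  python3 -c "
from h import *
o=env.get_obs();print(o['wrist_torque'])"; python3 -m creep '[10,0,0,-0.05,0,0,0,10,0,0,-0.1,0,0,0,10,0,0,-0.15,0,0,0,10,0,0,-0.15,0,0,0]' | egrep 'pos|rot|force: \['
```

```text
tool_pos: [0.6101, 0.0035, 0.1359]
tool_rot: [180.0, 0.0, -62.4]
force: [0.1, -1.0, 6.1]
[ 0.0641724  -0.06831307 -0.01350025]
tool_pos: [0.6098, 0.0033, 0.14]
tool_rot: [179.9, 0.0, -62.4]
force: [0.5, 0.3, -1.9]
```

```bash
python3 -m creep '[10,0,0,-0.1,0,0,0,10,0,0,-0.2,0,0,0,10,0,0,-0.3,0,0,0,10,0,0,-0.4,0,0,0,10,0,0,-0.8,0,0,0,10,0,0,-1.2,0,0,0,10,0,0,-1.5,0,0,0,10,0,0,-1.6,0,0,0,10,0,0,-1.6,0,0,0]' | egrep 'pos|rot|force: \['; python3 - <<'E'
from h import *
units([.4587,-.2645,.192],6.5)
units([.53,-.15,.192],-30)
s=cam('side');u,v=proj(s,[.61,.0025,.1]).astype(int); a=s['color'][v-60:v+30,u-60:u+60,::-1]
cv2.imwrite('pics/c3.png',cv2.resize(a,(800,600),interpolation=cv2.INTER_CUBIC))
E
```

```text
tool_pos: [0.6107, 0.0033, 0.1894]
tool_rot: [-179.9, -0.0, -62.4]
force: [-0.8, 0.1, -1.9]
shift [ 5.566  8.622 -0.096] turn [-9.0000e-03 -1.3000e-02 -1.1487e+01]
shift [ 3.284  4.748 -0.092] turn [-0.012 -0.009 -5.403]
```

View pics/c3.png

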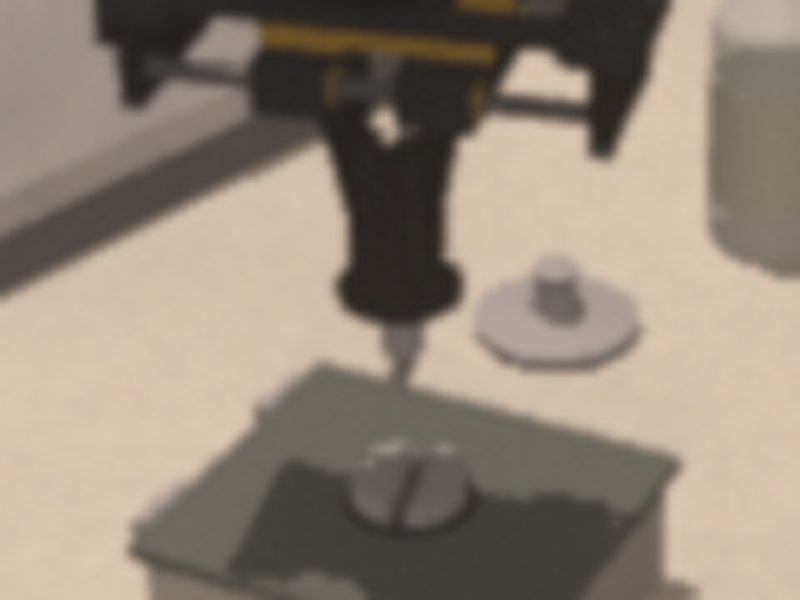

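The crop shows the head seated on the cover at (410,485) with its slot turned, and the key hanging straight in the fingers. Back to the holder.

```bash
python3 -m creep '[10,0.3,0.4,-0.1,0,0,-1,10,0.8,1.2,-0.1,0,0,-2,10,1.3,2,-0.1,0,0,-3,10,1.8,2.8,-0.1,0,0,-4,10,2.3,3.6,-0.1,0,0,-5,10,2.8,4.4,-0.1,0,0,-6,10,3.3,5.2,-0.1,0,0,-7,10,3.8,6,-0.1,0,0,-8,10,4.4,6.8,-0.1,0,0,-9,10,4.9,7.6,-0.1,0,0,-10,10,5.3,8.2,-0.1,0,0,-11,10,5.55,8.6,-0.1,0,0,-11.5]' | egrep 'pos|rot|force: \['; python3 -m creep '[10,0,0,0,0,0,0,10,0,0,0,0,0,0]' | egrep 'pos|rot|force: \[';python3 -c "
from h import *
units([.4587,-.2645,.152],6.5)"
```

```text
tool_pos: [0.457, -0.2656, 0.191]
tool_rot: [180.0, 0.1, 6.6]
force: [0.3, 0.7, -0.3]
tool_pos: [0.4587, -0.2632, 0.1911]
tool_rot: [-180.0, 0.0, 6.5]
force: [-0.2, 0.2, -1.5]
shift [-0.004  0.045  1.303] turn [-0.007  0.002 -0.002]
```

```bash
python3 -m creep '[10,0,0.04,0.5,0,0,0,10,0,0.04,1,0,0,0,10,0,0.04,1.5,0,0,0,10,0,0.04,1.9,0,0,0,10,0,0.04,1.9,0,0,0]' | egrep 'pos|rot|force: \['; python3 -m creep '[10,0,0,0.2,0,0,0,10,0,0,0.4,0,0,0,10,0,0,0.4,0,0,0]' | egrep 'pos|rot|force: \[';python3 -m creep '[10,0,0,0.2,0,0,0,10,0,0,0.4,0,0,0,10,0,0,0.6,0,0,0,10,0,0,0.7,0,0,0,10,0,0,0.8,0,0,0,10,0,0,0.8,0,0,0]' | egrep 'pos|rot|force: \['
```

```text
tool_pos: [0.4577, -0.2635, 0.1319]
tool_rot: [-179.9, 0.2, 6.6]
force: [-0.0, -0.8, -1.0]
tool_pos: [0.4585, -0.2648, 0.1219]
tool_rot: [-180.0, 0.0, 6.6]
force: [-0.3, -0.3, -1.2]
tool_pos: [0.4585, -0.2649, 0.098]
tool_rot: [-180.0, 0.0, 6.6]
force: [0.9, 0.1, -0.2]
```

```bash
for i in 1 2; do python3 -m creep '[10,0,0,0.05,0,0,0,10,0,0,0.1,0,0,0,10,0,0,0.1,0,0,0]' | egrep 'pos|rot|force: \[';done
```

```text
tool_pos: [0.4588, -0.2649, 0.0954]
tool_rot: [180.0, 0.0, 6.6]
force: [-0.4, 0.3, -1.4]
tool_pos: [0.4586, -0.2649, 0.0922]
tool_rot: [-180.0, 0.0, 6.6]
force: [-0.7, -0.1, -0.5]
```

```bash
python3 -m creep '[10,0,0,0.03,0,0,0,10,0,0,0.05,0,0,0,10,0,0,0.05,0,0,0]' | egrep 'pos|rot|force: \['
```

```text
tool_pos: [0.4587, -0.265, 0.092]
tool_rot: [-180.0, -0.0, 6.6]
force: [-3.7, 1.3, 6.4]
```

Down on its collar. Opening and lifting away.

```bash
python3 -m creep '[10,0,0,-0.02,0,0,0,36,0,0,-0.02,0,0,0,36,0,0,-0.02,0,0,0,36,0,0,-0.02,0,0,0,36,0,0,-0.02,0,0,0]' 10| egrep 'pos|rot|forc|wid'; python3 -m creep '[36,0,0,-0.3,0,0,0,36,0,0,-0.8,0,0,0,36,0,0,-1.5,0,0,0,36,0,0,-2.5,0,0,0,36,0,0,-3.5,0,0,0,36,-1,1,-4.5,0,0,0,36,-2,2,-4.5,0,0,0,36,-3,3,-4.5,0,0,0,36,-3,4,-4.5,0,0,0,36,-3,5,-4.5,0,0,0,36,-3,5,-4.5,0,0,0]' | egrep 'pos|rot|forc|wid'; python3 - <<'E'
from h import *
s=cam('side');t=cam('top')
cv2.imwrite('pics/f.png',np.vstack([np.hstack([cv2.resize(s['color'][135:240,170:350,::-1],(400,300),interpolation=2),cv2.resize(t['color'][110:245,215:395,::-1],(400,300),interpolation=2)])]))
for n,c in(('t',t),):
    P=cloud(c)
    D=P[130:190,220:280].reshape(-1,3);q=D[(np.hypot(D[:,0]-.61,D[:,1]-.003)<.018)];print('stud z',np.percentile(q[:,2],[10,50,90]))
    Q=P[195:240,325:362].reshape(-1,3);q=Q[(Q[:,2]>.1)&(Q[:,2]<.13)];print('key',cv2.minAreaRect((q[:,:2]*1000).astype(np.float32)),np.median(q,0))
    print(slot(c,(.61,.003),.072))
E
```

```text
tool_pos: [0.4587, -0.265, 0.0914]
tool_rot: [180.0, 0.0, 6.6]
force: [0.5, -0.5, -0.8]
grip_width: 0.0338
grasp_force: 0.0
tool_pos: [0.3852, -0.4282, 0.2272]
tool_rot: [179.8, 0.1, 6.3]
force: [-0.7, -0.2, -0.3]
grip_width: 0.0358
grasp_force: 0.0
stud z [0.06185202 0.06974188 0.07400807]
key ((457.76141357421875, -264.4432678222656), (41.138423919677734, 14.379440307617188), 7.324075698852539) [ 0.45771018 -0.26307862  0.11075816]
(array([0.6107, 0.0032]), np.float64(-60.34925083897275), array([2.54135904, 9.62605764]))
```

View pics/f.png

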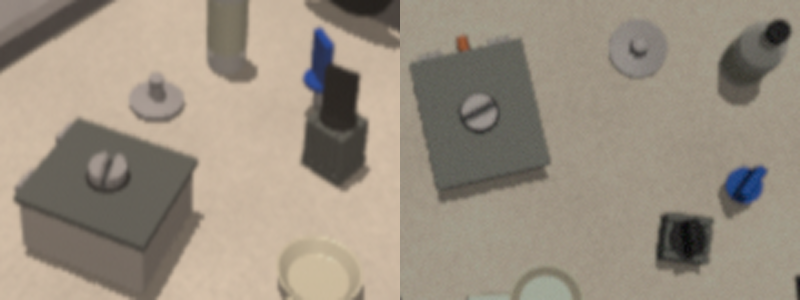

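The picture shows the stud flat on the cover with its slot turned about 72°, and the key upright in the holder with its top back at the same height. Nothing else has moved.

```bash
python3 -c "
from cell import env
print(env.sign_off())"
```

```text
the job is handed in; nothing more can be done
None
```

The job is handed in: the stud is fully home, turned about 72° clockwise, and the key is standing upright on its collar in the holder, with nothing else seen to have moved.

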